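# Close the grinder and hold its bayonet cap at the half-twist

## Task

Get the grinder ready for a short pulse: swing its hinged lid down until it is fully closed, then pick up the loose bayonet cap and put it through the lid's opening into the well, all the way home, with its lugs in the two notches. Twist it clockwise halfway to the lock, 45 degrees, so that its grip bar points at the single-bar marks; never let it go on to the lock (the double-bar marks), and finish while still gripping the cap there against its return spring. Leave everything else on the worktop where it is.

Things in the scene. Friction and masses are not known exactly. Their poses are not given: they have to be found in the camera images.
- grinder: Low round steel grinder base, 116 mm across, fixed to the worktop (does not slide). Origin: centre of its underside, on the well's axis; z up; its upper face is 60 mm up. The lid's hinge is at its own +y side, the lid's finger tab at its own -y side when closed.
- well_mouth (a point): Centre of the open round well in the grinder's upper face, 60 mm up; 45 mm across, with two notches 15 mm wide out to radius 31 mm toward the grinder's own +x and -x. The 8 mm thick lips between the notches keep the cap's lugs in once it is twisted.
- hinged_lid (a joint): Angle of the flat black ring-shaped lid (112 mm across, 6 mm thick, opening 72 mm across): 0 = closed flat on the grinder, top face then 67 mm above the worktop; grows as its tab swings up. Starts at 0.3 to 0.6 rad. A stiff friction hinge keeps it where it is left; about 1 to 2 N at the tab moves it.
- half_mark (a point): One of the two single-bar marks (half-twist), raised metal on the lid's top, 48 mm from the opening's centre. Marks, the same on both sides: a small square at the notches (grinder's own +x and -x), the single bar 45 degrees clockwise of it seen from above, a double bar 90 degrees clockwise of it (lock).
- lid_tab (a point): Point on the top face of the lid's finger tab (26 mm wide, 6 mm thick), 123 mm from the hinge line; the tab ends 10 mm farther out. Push here to close the lid.
- lid_hinge (a point): On the lid's hinge line, 64 mm above the worktop, 61 mm from the well's axis; the hinge line runs along the grinder's own x.
- cap: Loose bayonet cap, 90 to 160 g, standing on its plug (39 mm across, 34 mm long). Origin: centre of the plug's underside. Flange 77 mm across, 34 to 40 mm up. Two lugs 10 mm wide, 3 to 14.5 mm up, stick out along its own +x and -x to radius 28 mm. Same after a half turn. Home: bar along the grinder's x, origin 35 mm above the grinder's, flange 2 mm over the closed lid.
- grip_bar (a point): Centre of the cap's grip bar, on the cap's axis, 52 mm above its origin. The bar lies along the cap's own x, over the lugs: 52 mm long, 16 mm wide, 40 to 63 mm above the cap's origin. Pinch it across its width from above.
- drive_ring (a joint): Sprung ring in the well that the lugs turn: 0 at rest (lugs under the notches), grows as the cap turns clockwise seen from above, lock clicks from 1.3 rad, stop at 1.57. A spring (0.12 N m per rad) turns ring and cap back when the cap is let go. Play: it lags the cap by up to 0.1 rad, so it reads about 0.7 at the half-twist.
- espresso_cup: white handled cup, about 65x89x54 mm, origin under its centre; bystander, leave alone
- teaspoon: steel teaspoon, 138 mm long, lying flat; bystander, leave alone
- garlic: garlic bulb, 56 mm; bystander, leave alone
- spice_jar: small capped spice jar, 46 mm wide, 106 mm tall; bystander, leave alone
- lemon_1: lemon, about 71x53x51 mm; bystander, leave alone
- lime_1: lime, about 60x48x48 mm; bystander, leave alone

How it is judged:
By the outcome, as a careful person would: the job done as asked, in the order asked, and still so for the second after the job is handed in, while the arm keeps its last pose, push and grip.
It also fails if it takes over 51 s, if anything falls off the work surface, if the arm or the gripper's body presses on something with over 40 N, if the wrist force passes 120 N, or if a joint passes its speed limit or range.

## Robot

A 7-joint arm with a two-finger parallel gripper is mounted at the origin on a cart in front of the work surface, level with it; the furniture and walls round the work are solid. World frame = base frame: x ahead of the robot, y to its left, z up, the work surface at z = 0. Lengths are in m, angles in rad, forces in N, time in s.
With the tool pointing down it reaches from about 0.4 to 0.85 m from the base axis. Payload 10.4 kg.
Tool frame: the origin (TCP) lies at the centre of the arm's flange, where the gripper is bolted on; the fingertips stand 173 mm ahead of it and the grasp point (between the pads) lies 155 mm ahead of it; z points along the fingers, y is the line along which they close (so a half turn about z gives the same grasp; the last joint's range is limited). The gripper opens to 85 mm and grips with 20 to 120 N. Pads are 22 mm wide; open, the fingers measure 114 mm over their backs; the gripper's body (76 mm by 85 mm) begins 54 mm behind the grasp point. The pads swing forward as they close: fully open they stand 13 mm farther back than shut.
Start: joints at [-1.285, 0.332, -0.065, 1.46, 0.022, 1.35, -0.088], TCP at [0.19, 0.595, 0.405] pointing down, gripper open.
Joint ranges: [-2.6, 2.6], [-0.5, 2.12], [-1.47, 1.34], [0.16, 2.42], [-1.27, 4.41], [0.06, 2.06], [-2.6, 2.6]. Speed limits (rad/s): [2.22, 2.22, 2.79, 2.79, 3.14, 3.14, 3.14].

## Interface

Orientations are given as a unit quaternion [x, y, z, w].
In Python, from workcell import manip, viewer, finder gives the robot as it stands.
- The arm moves only by the tool arm_command, never from a script. Its argument "plan" is a list of rows, each an object with "dp": the shift along the tool's x, y, z in mm, a list of three; "spin": the turn about the tool's z in rad. A call has 1 to 5 rows; each row shifts and turns the commanded pose from where the row before left it, along the tool's axes as they then stand; what a row does not reach is not made up. A row lasts 1/10 s, in which the tool goes at most 50 mm and 8.59 degrees, less where a joint would pass 70% of its speed; a pose out of reach is approached as far as the arm can. A call is refused whole if a number of a shift passes 50 or a number of a turn 0.15, either way. A call with a gripper value outside its range is refused whole. "grip" is the closure, from -1 (fully open) to 1 (shut), set as the call begins (left out, the last holds). The fingers move at their own pace and stop on an object; "newtons" is the grip in N (left out, the last holds). Time passes only in rows, so rows that do not move let the fingers close. It gives the time, the measured TCP pose, the force, the opening and the grip force at its end, in the units of the state.
- manip.get_obs(): the state, without advancing time (a new reading comes with each control period).
- viewer.camera(name): name is "scene" or "top" or "wrist"; returns the picture (480x640x3 uint8, blue, green, red); there is no depth.
- viewer.camera_params(name): a dict with "vertical_fov" (degrees; the focal length in pixels is half the picture's height over the tangent of half this angle, whatever the lens; pixels are square), "cx", "cy" (the principal point, pixels), "R" (3x3) and "t" (3): a world point X has camera coordinates R X + t; the wrist camera has in their place "T_tool_cam" (4x4, takes a point from camera to tool coordinates, whose origin is the TCP and whose axes are the flange's). Camera axes: x right, y down, z forward; pixel columns grow to the right and rows downward; lengths in m; the calibration is good to about 2 mm. A picture is of the moment at which its call begins: read the wrist's pose just before it. camera_params takes no time and is no camera call.
- manip.hand_in(): hands the job in; it is judged then, once.
Trained networks look in the newest picture that a camera, given by its name, has taken for a name from the list of things; names that differ only in an ending like _2 or _b are one class to them, and where a whole thing is asked for, a point or a joint stands for the part that bears it (a point fixed in the world has none). Each returns a list of dicts, best first, with "score" (0 to 1); they miss things now and then, are a little off and sometimes report something else, mostly with a low value. They report only what shows in the picture. A call takes as long as a camera call.
- finder.find_in(camera, thing): "position" ([x, y, z] in m, in world coordinates, good to about 4 mm: the middle of the surface that is visible of it).
The state is a dict: "clock": time; "joint_pos": joint angles; "joint_velocities": joint speeds; "tau": joint torques, N m; "position": TCP position; "ee_rot": TCP orientation; "ft_force": force on the tool from outside, world axes, zero at the start; "torque": the same for the moment, N m; "grip_width": opening from 0.0 (shut) to 1.0 (fully open); "grasp_force": force on a finger pad.
Only numpy, scipy, OpenCV 4.12 (cv2) and the standard library are available. Lean on these libraries where they do the work, as an engineer would, in place of code of your own. Each camera call takes 0.05 s, during which the arm holds its last target. There are 200 camera calls.

## Working session

There is one attempt and no reset: what is moved stays moved. The work goes in short steps, Python scripts to look and compute and a tool call to move; the robot and the scene stay as the last step left them, time stands still between calls to the robot, and variables do not carry over. Pictures are saved under pics/ and viewed, at most 10 in all, crops included, and the job is handed in when it is done.

Besides the shell and the picture viewer there is one more tool, called after "Call:" by a JSON object that holds its "name" and its "arguments", one argument or row to a line. arm_command: Moves the arm, as the interface text tells. Its arguments: {"type":"object","properties":{"plan":{"type":"array","items":{"type":"object","properties":{"dp":{"type":"array","items":{"type":"number"}},"spin":{"type":"number"}}}},"grip":{"type":"number"},"newtons":{"type":"number"}},"required":["plan"]}

```bash
mkdir -p pics; ls
cat > h.py <<'E'
import numpy as np, cv2
from scipy.spatial.transform import Rotation as Ro
from workcell import manip, viewer, finder
np.set_printoptions(precision=4,suppress=True)
def cam(name):
    o=manip.get_obs(); p=viewer.camera_params(name)
    f=240/np.tan(np.radians(p["vertical_fov"])/2)
    if "R" in p: R=np.array(p["R"]);t=np.array(p["t"])
    else:
        T=np.array(p["T_tool_cam"]); W=np.eye(4); W[:3,:3]=Ro.from_quat(o["ee_rot"]).as_matrix(); W[:3,3]=o["position"]
        M=np.linalg.inv(W@T); R=M[:3,:3];t=M[:3,3]
    return f,p["cx"],p["cy"],R,t
def proj(c,X):
    f,cx,cy,R,t=c; q=R@np.array(X)+t; return np.array([cx+f*q[0]/q[2],cy+f*q[1]/q[2]])
def ray(c,u,v,z):
    f,cx,cy,R,t=c; d=R.T@np.array([(u-cx)/f,(v-cy)/f,1]); o=-R.T@t; return o+d*(z-o[2])/d[2]
def st():
    o=manip.get_obs(); print(o["clock"],np.array(o["position"]),Ro.from_quat(o["ee_rot"]).as_matrix().round(3).tolist(),"F",np.array(o["ft_force"]),"T",np.array(o["torque"]),o["grip_width"],o["grasp_force"],"q",np.array(o["joint_pos"]))
E
python3 - <<'E'
from h import *
st()
for n in ["scene","top"]:
    im=viewer.camera(n); cv2.imwrite(f"pics/{n}0.png",im)
    f,cx,cy,R,t=cam(n); print(n,f,-R.T@t,R[2])
    for th in ["grinder","well_mouth","hinged_lid","half_mark","lid_tab","lid_hinge","cap","grip_bar"]:
        r=finder.find_in(n,th); print(th,[(np.round(x["position"],3).tolist(),round(x["score"],2)) for x in r[:2]])
E
```

```text
pics
0.0 [0.1899 0.5953 0.4039] [[-0.953, 0.304, -0.0], [0.304, 0.953, -0.001], [-0.0, -0.001, -1.0]] F [-0.4776 -0.2612 -0.3373] T [-0.0465 -0.0021  0.0657] 1.002753348278445 0.0 q [-1.2846  0.3329 -0.0647  1.461   0.0216  1.3499 -0.0885]
scene 483.2793873344175 [-0.0109 -0.7432  0.7127] [ 0.428   0.7074 -0.5626]
grinder [([0.41, 0.187, 0.056], 0.69)]
well_mouth [([0.415, 0.188, 0.06], 0.77), ([0.445, 0.0, 0.006], 0.72)]
hinged_lid [([0.415, 0.205, 0.093], 0.87), ([0.416, 0.188, 0.056], 0.38)]
half_mark [([0.416, 0.209, 0.088], 0.92), ([0.409, 0.19, 0.056], 0.17)]
lid_tab [([0.422, 0.209, 0.092], 0.6), ([0.378, 0.483, 0.04], 0.51)]
lid_hinge [([0.421, 0.206, 0.094], 0.73)]
cap [([0.446, -0.171, 0.042], 0.61), ([0.417, 0.21, 0.089], 0.48)]
grip_bar [([0.444, -0.17, 0.042], 0.58)]
top 458.0897303833934 [0.2447 0.0747 1.1673] [ 0.218  -0.0125 -0.9759]
grinder [([0.425, 0.22, 0.069], 0.66)]
well_mouth [([0.425, 0.221, 0.068], 0.94), ([0.538, -0.339, 0.098], 0.65)]
hinged_lid [([0.423, 0.215, 0.091], 0.72), ([0.585, -0.001, 0.025], 0.6)]
half_mark [([0.421, 0.219, 0.09], 0.81)]
lid_tab [([0.422, 0.215, 0.091], 0.64)]
lid_hinge [([0.42, 0.215, 0.088], 0.76)]
cap [([0.45, -0.158, 0.044], 0.78)]
grip_bar [([0.455, -0.153, 0.041], 0.8)]
```

View pics/scene0.png

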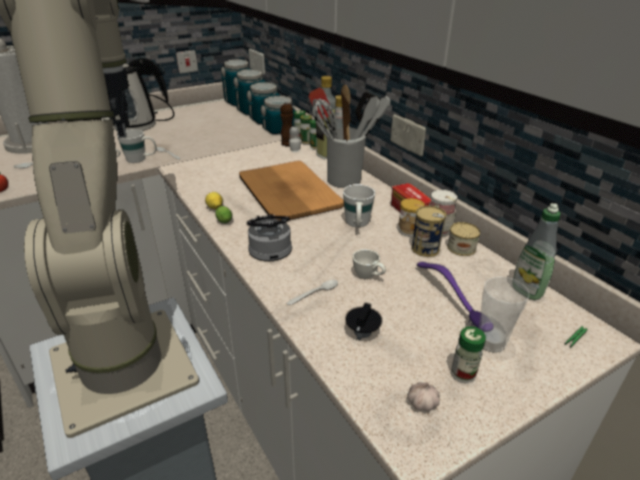

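View pics/top0.png

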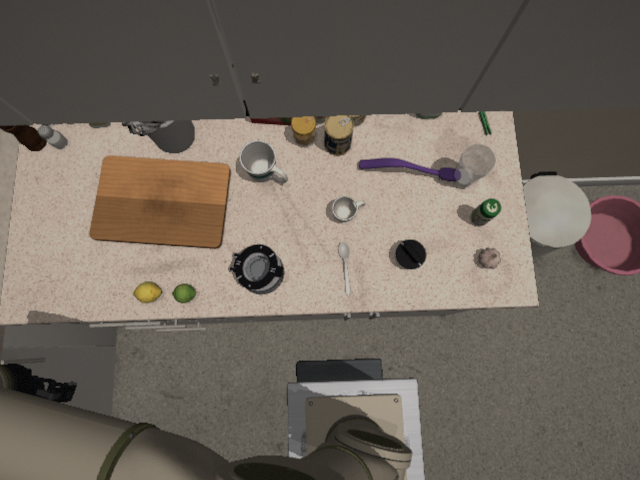

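Run:
```python
from h import *
a=cv2.imread("pics/top0.png")[230:305,215:305]; b=cv2.imread("pics/scene0.png")[205:265,235:305]; c=cv2.imread("pics/top0.png")[225:285,380:440]
f=lambda x,s:cv2.resize(x,None,fx=s,fy=s,interpolation=cv2.INTER_CUBIC)
A=f(a,5);B=f(b,4);C=f(c,4); o=np.zeros((520,740,3),np.uint8)
o[:375,:450]=A;o[:240,455:735]=B;o[245:485,455:695]=C
cv2.imwrite("pics/z0.png",o)
```

```text
(no output)
```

View pics/z0.png

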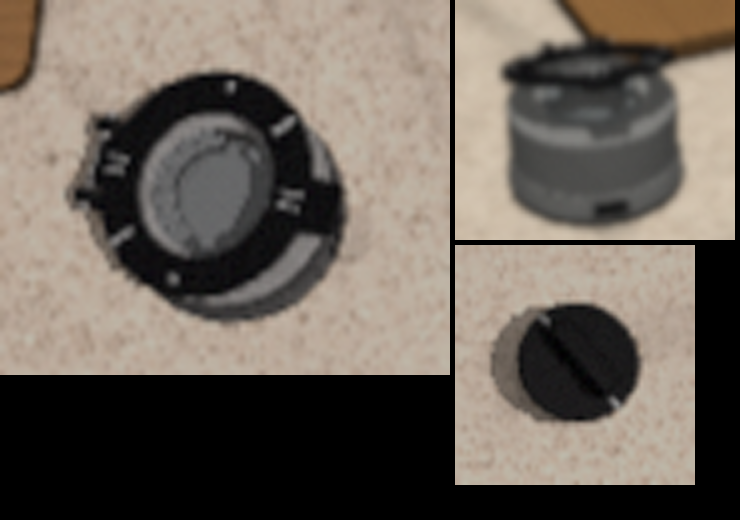

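```bash
cat >> h.py <<'E'
from scipy.optimize import least_squares
def lidpt(p,r,a,dz=0):  # point on lid top, radius r, angle a (grinder frame, deg); p=[gx,gy,yaw,th]
    x=r*np.cos(np.radians(a)); y=r*np.sin(np.radians(a)); u=.061-y
    c,s=np.cos(p[3]),np.sin(p[3]); h=.003+dz
    Y=.061-(u*c-h*s); Z=.064+u*s+h*c
    return np.array([p[0]+x*np.cos(p[2])-Y*np.sin(p[2]),p[1]+x*np.sin(p[2])+Y*np.cos(p[2]),Z])
def rows(dw,yaw,n):
    """split world shift dw (m) and yaw turn (deg, world) in n rows, printed as tool-axis rows"""
    R=Ro.from_quat(manip.get_obs()["ee_rot"]); 
    for i in range(n):
        print((R.inv().apply(np.array(dw)/n)*1000).round(1), round(-np.radians(yaw)/n,3))
        R=R*Ro.from_euler("z",-yaw/n,degrees=True)
E
python3 - <<'E'
from h import *
c=cam("top")
Z=lambda x,y:np.array([215-.4+x/5,230-.4+y/5])
ob=[(.048,0,230,87),(.048,180,173,278),(.048,-45,285,125),(.048,135,121,237),(.048,-90,288,203),(.048,90,117,163),(.072,-90,340,208)]
def res(p): return np.concatenate([proj(c,lidpt(p,r,a))-Z(x,y) for r,a,x,y in ob])
s=least_squares(res,[.42,.21,-.28,.45]); print(s.x,np.degrees(s.x[2]),res(s.x).round(2))
p=s.x; print("tab",lidpt(p,.062,-90),"closed",lidpt([*p[:3],0],.062,-90))
a,b=ray(c,402,243.2,.063),ray(c,419.5,264.2,.063); print(a,b,(a+b)/2,np.linalg.norm(a-b),np.degrees(np.arctan2(*(a-b)[1::-1])))
print(viewer.camera_params("wrist"))
E
```

```text
[ 0.4246  0.2194 -0.285   0.3181] -16.3318334398525 [ 0.04 -0.18  0.21  0.16 -0.1   0.24 -0.01 -0.13  0.66 -0.54 -0.16  0.07
 -0.64  0.37]
tab [0.4091 0.1667 0.1053] closed [0.4071 0.1599 0.067 ]
[ 0.4741 -0.1358  0.063 ] [ 0.4203 -0.1748  0.063 ] [ 0.4472 -0.1553  0.063 ] 0.06641483957209572 35.924280717297385
{'vertical_fov': 64.21778774034264, 'cx': 321.2194976564528, 'cy': 239.38047736838308, 'T_tool_cam': array([[ 0.0001, -0.9571, -0.2897,  0.0734],
       [ 1.    , -0.0001,  0.0006,  0.0002],
       [-0.0006, -0.2897,  0.9571,  0.0316],
       [ 0.    ,  0.    ,  0.    ,  1.    ]])}
```

Call:
{"name": "arm_command", "arguments": {
  "plan": [
    {"dp": [-28, -29, 6]},
    {"dp": [-28, -29, 6]},
    {"dp": [-28, -29, 6]},
    {"dp": [-28, -29, 6]},
    {"dp": [-28, -29, 6]}
  ],
  "grip": 1,
  "newtons": 40
}}

```text
invalid input at $.plan[0]: expected keys dp, spin
```

Call:
{"name": "arm_command", "arguments": {
  "plan": [
    {"dp": [-28, -29, 6]},
    {"dp": [-28, -29, 6]},
    {"dp": [-28, -29, 6]},
    {"dp": [-28, -29, 6]},
    {"dp": [-28, -29, 6]}
  ]
}}

```text
invalid input at $.plan[0]: expected keys dp, spin
```

Call:
{"name": "arm_command", "arguments": {
  "plan": [
    {"dp": [-28, -29, 6]},
    {"dp": [-28, -29, 6]},
    {"dp": [0, 0, 0]}
  ]
}}

```text
invalid input at $.plan[0]: expected keys dp, spin
```

Call:
{"name": "arm_command", "arguments": {
  "plan": [
    {"dp": [-28, -29, 6], "spin": 0},
    {"dp": [-28, -29, 6], "spin": 0},
    {"dp": [-28, -29, 6], "spin": 0},
    {"dp": [-28, -29, 6], "spin": 0},
    {"dp": [-28, -29, 6], "spin": 0}
  ],
  "grip": 1,
  "newtons": 40
}}

```text
clock: 1.4
position: [0.2798, 0.4132, 0.3746]
ee_rot: [0.154, 0.988, 0.0, 0.0]
ft_force: [0.3, 0.0, -0.1]
grip_width: 0.144
grasp_force: 0.0
```

Call:
{"name": "arm_command", "arguments": {
  "plan": [
    {"dp": [-28, -29, 6], "spin": 0},
    {"dp": [-28, -29, 6], "spin": 0},
    {"dp": [-28, -29, 6], "spin": 0},
    {"dp": [-28, -29, 6], "spin": 0},
    {"dp": [-28, -29, 6], "spin": 0}
  ]
}}

```text
clock: 1.9
position: [0.369, 0.2325, 0.3448]
ee_rot: [0.154, 0.988, 0.0, 0.0]
ft_force: [-0.1, -0.6, 0.3]
grip_width: 0.001
grasp_force: 0.0
```

Call:
{"name": "arm_command", "arguments": {
  "plan": [
    {"dp": [-28, -29, 6], "spin": 0},
    {"dp": [-28, -29, 6], "spin": 0},
    {"dp": [0, 0, 0], "spin": 0}
  ]
}}

```text
clock: 2.2
position: [0.4059, 0.1572, 0.3323]
ee_rot: [0.157, 0.988, -0.0, 0.0]
ft_force: [-0.1, 0.6, 1.3]
grip_width: 0.002
grasp_force: 0.0
```

Run:
```python
from h import *
st(); c=cam("wrist"); cv2.imwrite("pics/w1.png",viewer.camera("wrist"))
p=[.4246,.2194,-.285,.318]
for r,a in [(.048,0),(.048,180),(.048,-45),(.048,-90),(.062,-90)]: print(r,a,proj(c,lidpt(p,r,a)))
```

```text
2.2 [0.4059 0.1572 0.3323] [[-0.951, 0.311, 0.0], [0.311, 0.951, -0.001], [-0.0, -0.001, -1.0]] F [-0.0577  0.6257  1.2529] T [ 0.0204 -0.0172 -0.0027] 0.0018354643271543763 0.0 q [-0.7905 -0.0458  0.3105  2.0437  0.0162  1.1419  0.7677]
0.048 0 [432.9993 322.5859]
0.048 180 [442.3117 168.2027]
0.048 -45 [384.7065 311.7922]
0.048 -90 [362.9552 261.0959]
0.062 -90 [339.3748 264.5683]
```

View pics/w1.png

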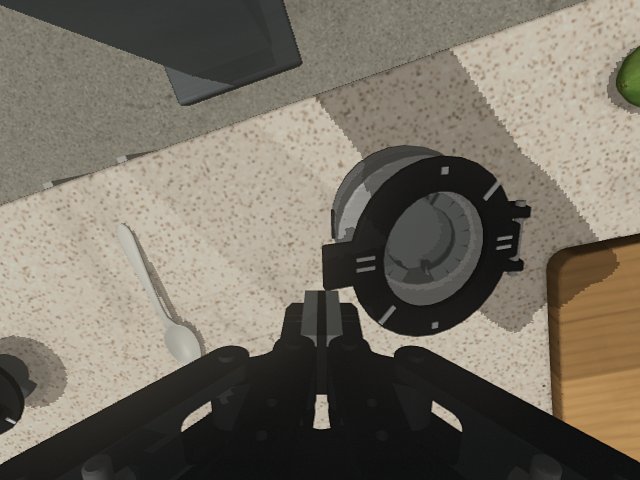

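Call:
{"name": "arm_command", "arguments": {
  "plan": [
    {"dp": [0, 5, 20], "spin": 0},
    {"dp": [0, 0, 20], "spin": 0},
    {"dp": [0, 0, 12], "spin": 0},
    {"dp": [0, 0, 10], "spin": 0},
    {"dp": [0, -1, 10], "spin": 0}
  ]
}}

```text
clock: 2.75
position: [0.4055, 0.1661, 0.2605]
ee_rot: [0.153, 0.988, 0.0, 0.0]
ft_force: [0.1, 0.0, 2.2]
grip_width: 0.003
grasp_force: 0.3
```

Call:
{"name": "arm_command", "arguments": {
  "plan": [
    {"dp": [0, -2, 7], "spin": 0},
    {"dp": [0, -1, 6], "spin": 0},
    {"dp": [0, 0, 4], "spin": 0},
    {"dp": [0, 0, 0], "spin": 0}
  ]
}}

```text
clock: 3.15
position: [0.4045, 0.1626, 0.2434]
ee_rot: [0.154, 0.988, -0.0, -0.0]
ft_force: [-0.5, -0.8, 0.2]
grip_width: 0.003
grasp_force: 0.0
```

Call:
{"name": "arm_command", "arguments": {
  "plan": [
    {"dp": [0, 0, 2], "spin": 0},
    {"dp": [0, 0, 2], "spin": 0},
    {"dp": [0, 0, 1], "spin": 0},
    {"dp": [0, 0, 0], "spin": 0}
  ]
}}

```text
clock: 3.55
position: [0.405, 0.1628, 0.24]
ee_rot: [0.154, 0.988, 0.0, 0.0]
ft_force: [-6.1, -3.3, 19.7]
grip_width: 0.0
grasp_force: 9.8
```

Call:
{"name": "arm_command", "arguments": {
  "plan": [
    {"dp": [0, 0, -10], "spin": 0},
    {"dp": [0, 0, -30], "spin": 0},
    {"dp": [0, 0, -40], "spin": 0},
    {"dp": [0, 0, -30], "spin": 0},
    {"dp": [0, 0, 0], "spin": 0}
  ]
}}

```text
clock: 4.05
position: [0.4056, 0.1631, 0.3529]
ee_rot: [0.154, 0.988, 0.003, 0.003]
ft_force: [1.0, 0.8, -0.2]
grip_width: -0.003
grasp_force: 0.0
```

Run:
```python
from h import *
st(); c=cam("wrist"); im=viewer.camera("wrist")
p=[.4246,.2194,-.285,0]
for r,a in [(.048,0),(.048,180),(.048,-45),(.048,135),(.048,-90),(.048,90),(.062,-90)]: print(r,a,proj(c,lidpt(p,r,a)))
u,v=proj(c,lidpt(p,0,0)).astype(int); u0=np.clip(u-120,0,400);v0=np.clip(v-110,0,280); print(u0,v0)
cv2.imwrite("pics/w2.png",cv2.resize(im[v0:v0+200,u0:u0+240],None,fx=3,fy=3,interpolation=cv2.INTER_CUBIC))
```

```text
4.05 [0.4056 0.1631 0.3529] [[-0.953, 0.304, 0.006], [0.304, 0.953, 0.004], [-0.004, 0.006, -1.0]] F [ 0.9705  0.7694 -0.1771] T [ 0.0184 -0.0124 -0.0407] -0.0033628973499585145 0.0 q [-0.7998 -0.0655  0.3042  2.0156  0.0202  1.1814  0.7581]
0.048 0 [401.3495 297.0746]
0.048 180 [406.8827 163.724 ]
0.048 -45 [354.8903 280.4132]
0.048 135 [456.8986 183.8384]
0.048 -90 [334.7105 235.6536]
0.048 90 [473.2489 232.2435]
0.062 -90 [314.5142 236.1507]
283 123
```

View pics/w2.png

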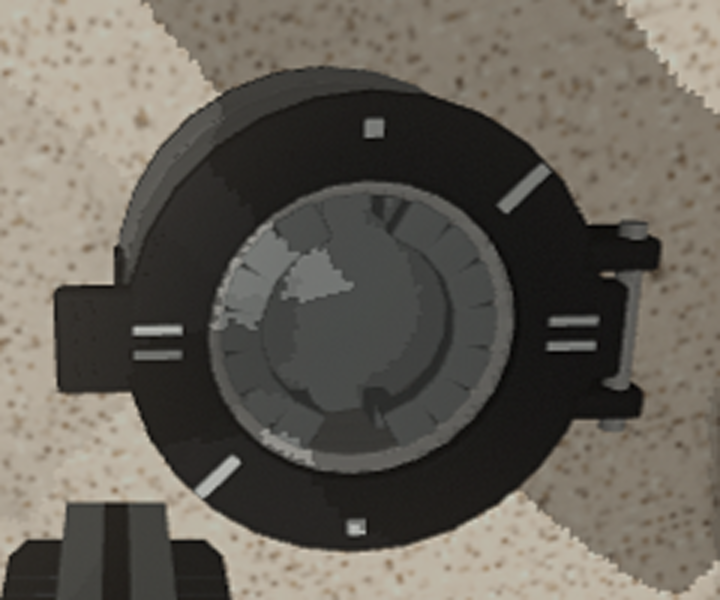

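Run:
```python
from h import *
c=cam("wrist")
Z=lambda x,y:np.array([283-1/3+x/3,123-1/3+y/3])
ob=[(.048,0,356,527),(.048,180,374,128),(.048,-45,218,476),(.048,135,524,188),(.048,-90,158,342),(.048,90,573,333)]
def res(p): return np.concatenate([proj(c,lidpt([*p,0],r,a))-Z(x,y) for r,a,x,y in ob])
s=least_squares(res,[.4246,.2194,-.285]); print(s.x,np.degrees(s.x[2]),res(s.x).round(2))
# move to see cap: TCP offset so cap sits in view
rows(np.array([.447,-.155,.353])-manip.get_obs()["position"]+[-.02,.03,-.02],-52-72.3,14)
```

```text
[ 0.4236  0.2185 -0.2874] -16.466370156991523 [ 0.2   0.58  0.12 -0.79 -0.6   0.64  0.52 -0.37 -0.83  0.15  0.55  0.14]
[ -7.7 -19.1   1.2] 0.155
[-10.6 -17.7   1.2] 0.155
[-13.2 -15.9   1.2] 0.155
[-15.5 -13.6   1.2] 0.155
[-17.4 -11.1   1.2] 0.155
[-18.9  -8.3   1.2] 0.155
[-20.   -5.2   1.2] 0.155
[-20.5  -2.1   1.2] 0.155
[-20.6   1.1   1.2] 0.155
[-20.2   4.3   1.2] 0.155
[-19.3   7.3   1.2] 0.155
[-17.9  10.2   1.2] 0.155
[-16.1  12.9   1.2] 0.155
[-14.   15.2   1.2] 0.155
```

Run:
```python
from h import *
rows(np.array([.447-.03,-.155-.025,.335])-manip.get_obs()["position"],-124.6,15)
```

```text
[ -7.7 -21.5   1. ] 0.145
[-10.7 -20.2   1. ] 0.145
[-13.5 -18.4   1. ] 0.145
[-16.1 -16.3   1. ] 0.145
[-18.2 -13.8   1. ] 0.145
[-20.1 -11.    1. ] 0.145
[-21.4  -8.    1. ] 0.145
[-22.4  -4.8   1. ] 0.145
[-22.8  -1.5   1. ] 0.145
[-22.8   1.8   1. ] 0.145
[-22.3   5.    1. ] 0.145
[-21.4   8.2   1. ] 0.145
[-19.9  11.2   1. ] 0.145
[-18.1  14.    1. ] 0.145
[-15.9  16.4   1. ] 0.145
```

Call:
{"name": "arm_command", "arguments": {
  "plan": [
    {"dp": [-8, -21, 1], "spin": 0.145},
    {"dp": [-11, -20, 1], "spin": 0.145},
    {"dp": [-13, -18, 1], "spin": 0.145},
    {"dp": [-16, -16, 1], "spin": 0.145},
    {"dp": [-18, -14, 1], "spin": 0.145}
  ],
  "grip": -1
}}

```text
clock: 4.6
position: [0.4086, 0.049, 0.3427]
ee_rot: [0.497, 0.868, -0.001, -0.0]
ft_force: [0.7, -0.8, -0.3]
grip_width: 0.846
grasp_force: 0.0
```

Call:
{"name": "arm_command", "arguments": {
  "plan": [
    {"dp": [-20, -11, 1], "spin": 0.145},
    {"dp": [-21, -8, 1], "spin": 0.145},
    {"dp": [-22, -5, 1], "spin": 0.145},
    {"dp": [-23, -2, 1], "spin": 0.145},
    {"dp": [-23, 2, 1], "spin": 0.145}
  ]
}}

```text
clock: 5.1
position: [0.4118, -0.065, 0.3377]
ee_rot: [0.772, 0.635, -0.001, -0.0]
ft_force: [-0.1, -0.1, 0.1]
grip_width: 1.002
grasp_force: 0.0
```

Call:
{"name": "arm_command", "arguments": {
  "plan": [
    {"dp": [-22, 5, 1], "spin": 0.145},
    {"dp": [-21, 8, 1], "spin": 0.145},
    {"dp": [-20, 11, 1], "spin": 0.145},
    {"dp": [-18, 14, 1], "spin": 0.145},
    {"dp": [-16, 16, 1], "spin": 0.145}
  ]
}}

```text
clock: 5.6
position: [0.4152, -0.1781, 0.3327]
ee_rot: [0.947, 0.32, -0.001, -0.0]
ft_force: [-0.3, -0.1, 0.0]
grip_width: 1.003
grasp_force: 0.0
```

Call:
{"name": "arm_command", "arguments": {
  "plan": [
    {"dp": [0, 0, 0], "spin": 0}
  ]
}}

```text
clock: 5.7
position: [0.4148, -0.1797, 0.3328]
ee_rot: [0.948, 0.319, -0.001, 0.0]
ft_force: [-0.1, -0.1, 0.5]
grip_width: 0.998
grasp_force: 0.0
```

Run:
```python
from h import *
st(); c=cam("wrist"); im=viewer.camera("wrist")
u,v=proj(c,[.447,-.155,.063]); print(u,v)
u0=int(np.clip(u-100,0,440));v0=int(np.clip(v-100,0,280)); print(u0,v0)
cv2.imwrite("pics/w3.png",cv2.resize(im[v0:v0+200,u0:u0+200],None,fx=3,fy=3,interpolation=cv2.INTER_CUBIC))
```

```text
5.7 [ 0.4148 -0.1797  0.3328] [[0.796, 0.605, -0.002], [0.605, -0.796, -0.001], [-0.002, -0.0, -1.0]] F [-0.1343 -0.0776  0.4554] T [-0.0064 -0.0337  0.0337] 0.9983627379063647 0.0 q [-0.3288 -0.0237  0.6379  2.019   0.0169  1.1429 -0.6192]
320.76343292896945 179.72028353415277
220 79
```

View pics/w3.png

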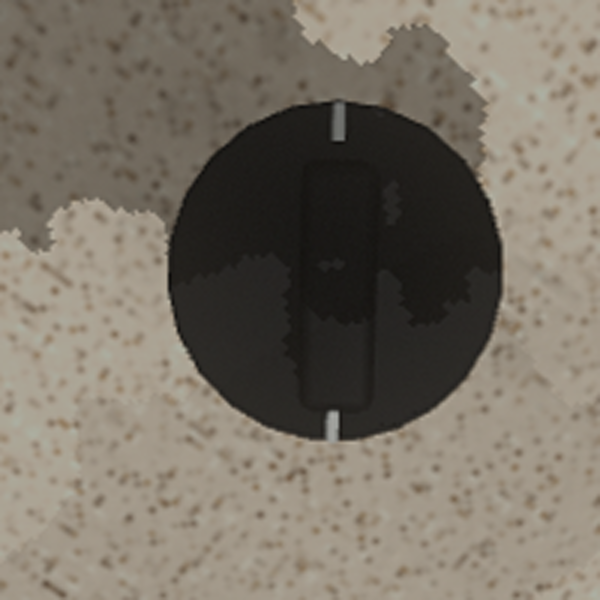

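Run:
```python
from h import *
c=cam("wrist"); P=lambda x,y,z: ray(c,220-1/3+x/3,79-1/3+y/3,z)
print("c",P(335,270,.04), "w",np.linalg.norm(P(168,270,.04)-P(502,270,.04)))
a,b=P(339,102,.04),P(332.5,438,.04); print("mid",(a+b)/2,np.linalg.norm(a-b),np.degrees(np.arctan2(*(a-b)[1::-1])))
print("bar",P(338,285,.063))
a=P(341,160,.063);b=P(335.5,410,.063);print(np.linalg.norm(a-b),np.degrees(np.arctan2(*(a-b)[1::-1])))
```

```text
c [ 0.4547 -0.1561  0.04  ] w 0.07520091428123292
mid [ 0.4535 -0.1572  0.04  ] 0.07499776290177979 36.914016523891
bar [ 0.4543 -0.1565  0.063 ]
0.05123163347185496 36.80135953040991
```

Call:
{"name": "arm_command", "arguments": {
  "plan": [
    {"dp": [23, 3, 15], "spin": 0},
    {"dp": [22, 2, 30], "spin": 0},
    {"dp": [0, 0, 40], "spin": 0},
    {"dp": [0, 0, 33], "spin": 0},
    {"dp": [0, 0, 0], "spin": 0}
  ]
}}

```text
clock: 6.25
position: [0.4523, -0.1521, 0.2117]
ee_rot: [0.946, 0.325, -0.004, -0.002]
ft_force: [-0.4, -0.5, -0.1]
grip_width: 0.997
grasp_force: 0.0
```

Call:
{"name": "arm_command", "arguments": {
  "plan": [
    {"dp": [0, 0, 0], "spin": 0},
    {"dp": [0, 0, 0], "spin": 0},
    {"dp": [0, 0, 0], "spin": 0},
    {"dp": [0, 0, 0], "spin": 0},
    {"dp": [0, 0, 0], "spin": 0}
  ],
  "grip": 1,
  "newtons": 60
}}

```text
clock: 6.75
position: [0.4545, -0.1538, 0.2164]
ee_rot: [0.946, 0.323, 0.001, 0.0]
ft_force: [1.1, 0.2, 3.8]
grip_width: 0.171
grasp_force: 63.5
```

Call:
{"name": "arm_command", "arguments": {
  "plan": [
    {"dp": [0, 0, -15], "spin": 0},
    {"dp": [0, 0, -35], "spin": 0},
    {"dp": [0, 0, -35], "spin": 0},
    {"dp": [0, 0, -30], "spin": 0},
    {"dp": [0, 0, 0], "spin": 0}
  ]
}}

```text
clock: 7.25
position: [0.4552, -0.1543, 0.3345]
ee_rot: [0.946, 0.323, 0.003, 0.001]
ft_force: [0.9, -0.7, -1.0]
grip_width: 0.171
grasp_force: 62.8
```

Run:
```python
from h import *
st(); o=manip.get_obs(); a=np.degrees(2*np.arctan2(o["ee_rot"][1],o["ee_rot"][0])); print(a)
rows(np.array([.4238,.2188,.33])-o["position"],163.6-a,15)
```

```text
7.25 [ 0.4552 -0.1543  0.3345] [[0.791, 0.611, 0.007], [0.611, -0.791, 0.0], [0.005, 0.004, -1.0]] F [ 0.8551 -0.6995 -0.9616] T [ 0.0152 -0.0092  0.0199] 0.17091038580782236 62.78601050376892 q [-0.3765  0.0537  0.6348  1.9541 -0.0372  1.1382 -0.6402]
37.67469609822624
[ 13.5 -21.    0.3] -0.147
[ 16.5 -18.8   0.3] -0.147
[ 19.  -16.2   0.3] -0.147
[ 21.2 -13.2   0.3] -0.147
[ 22.9 -10.    0.3] -0.147
[24.1 -6.5  0.3] -0.147
[24.8 -2.9  0.3] -0.147
[25.   0.7  0.3] -0.147
[24.6  4.3  0.3] -0.147
[23.7  7.9  0.3] -0.147
[22.3 11.3  0.3] -0.147
[20.4 14.4  0.3] -0.147
[18.1 17.2  0.3] -0.147
[15.4 19.7  0.3] -0.147
[12.3 21.7  0.3] -0.147
```

Call:
{"name": "arm_command", "arguments": {
  "plan": [
    {"dp": [13, -21, 0], "spin": -0.147},
    {"dp": [17, -19, 0], "spin": -0.147},
    {"dp": [19, -16, 0], "spin": -0.147},
    {"dp": [21, -13, 0], "spin": -0.147},
    {"dp": [23, -10, 0], "spin": -0.147}
  ]
}}

```text
clock: 7.75
position: [0.4431, -0.0285, 0.33]
ee_rot: [0.765, 0.644, -0.0, -0.0]
ft_force: [0.0, 0.3, -1.4]
grip_width: 0.175
grasp_force: 62.7
```

Call:
{"name": "arm_command", "arguments": {
  "plan": [
    {"dp": [24, -6, 0], "spin": -0.147},
    {"dp": [25, -3, 0], "spin": -0.147},
    {"dp": [25, 1, 0], "spin": -0.147},
    {"dp": [25, 4, 0], "spin": -0.147},
    {"dp": [24, 8, 0], "spin": -0.147}
  ]
}}

```text
clock: 8.25
position: [0.4324, 0.0966, 0.33]
ee_rot: [0.483, 0.876, -0.0, -0.0]
ft_force: [-0.7, 0.2, -1.1]
grip_width: 0.173
grasp_force: 62.7
```

Call:
{"name": "arm_command", "arguments": {
  "plan": [
    {"dp": [22, 11, 0], "spin": -0.147},
    {"dp": [20, 14, 0], "spin": -0.147},
    {"dp": [18, 17, 0], "spin": -0.147},
    {"dp": [15, 20, 0], "spin": -0.147},
    {"dp": [12, 22, 0], "spin": -0.147}
  ]
}}

```text
clock: 8.75
position: [0.4221, 0.2199, 0.3299]
ee_rot: [0.136, 0.991, -0.0, -0.0]
ft_force: [0.9, 0.4, -2.5]
grip_width: 0.172
grasp_force: 62.7
```

Call:
{"name": "arm_command", "arguments": {
  "plan": [
    {"dp": [0, 0, 0], "spin": 0},
    {"dp": [0, 0, 0], "spin": 0}
  ]
}}

```text
clock: 8.95
position: [0.4222, 0.2191, 0.3299]
ee_rot: [0.139, 0.99, -0.001, -0.0]
ft_force: [1.3, -0.2, -1.7]
grip_width: 0.17
grasp_force: 62.6
```

Run:
```python
from h import *
st(); o=manip.get_obs(); R=Ro.from_quat(o["ee_rot"]); a=np.degrees(2*np.arctan2(o["ee_rot"][1],o["ee_rot"][0])); print(a)
print("tool err mm",R.inv().apply(np.array([.4238,.2188,.33])-o["position"])*1000,"spin",-np.radians(163.6-a))
c=cam("wrist"); im=viewer.camera("wrist"); cv2.imwrite("pics/w4.png",im)
f=np.array(o["position"])-[0,0,.2164]; ex=R.apply([1,0,0]); 
for s in (1,-1): print("tick",proj(c,f+[0,0,.04]+s*.0375*ex), "barend", proj(c,f+[0,0,.063]+s*.026*ex))
```

```text
8.95 [0.4222 0.2191 0.3299] [[-0.961, 0.276, -0.001], [0.276, 0.961, -0.001], [0.001, -0.001, -1.0]] F [ 1.3356 -0.1994 -1.6898] T [-0.0196  0.0253 -0.0392] 0.16972489424143514 62.62831091880798 q [-0.7974  0.0569  0.2308  1.9511 -0.0142  1.1366  0.7305]
164.00029514566575
tool err mm [-1.6119  0.1529 -0.0956] spin 0.006986468271617669
tick [320.9506 220.2072] barend [320.8709 269.241 ]
tick [320.9656 383.3808] barend [320.8913 397.0134]
```

View pics/w4.png

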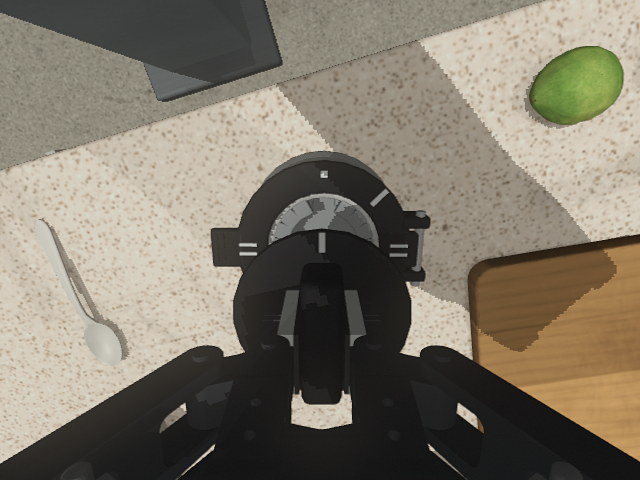

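Run:
```python
from h import *
im=cv2.imread("pics/w4.png")[210:420,220:425]
im=cv2.convertScaleAbs(im,alpha=2.2,beta=10)
cv2.imwrite("pics/z4.png",cv2.resize(im,None,fx=2.85,fy=2.85,interpolation=cv2.INTER_CUBIC))
```

```text
(no output)
```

View pics/z4.png

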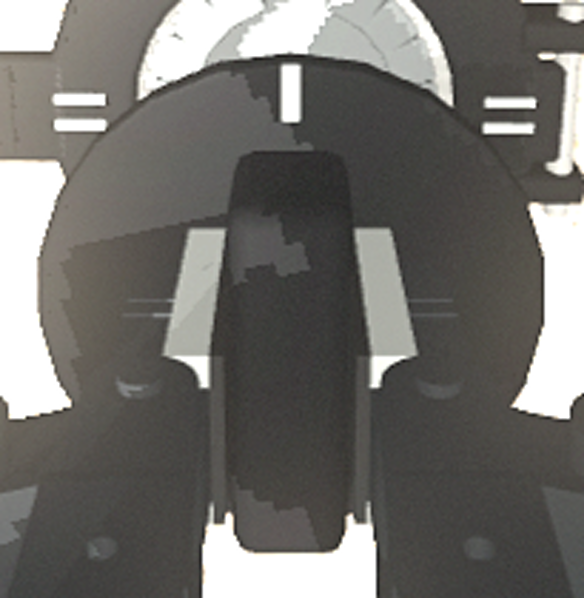

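Run:
```python
from h import *
p=viewer.camera_params("wrist"); M=np.linalg.inv(np.array(p["T_tool_cam"])); f=240/np.tan(np.radians(p["vertical_fov"])/2)
c=(f,p["cx"],p["cy"],M[:3,:3],M[:3,3])
ob=[(.0385,.040,230),(.026,.040,263.3),(.0255,.063,283.7),(-.0255,.063,403)]
for tilt in (0,1):
    def X(q,x,z):
        t=q[2]*tilt; return [q[0]+x*np.cos(t)+z*np.sin(t),0,q[1]-(z*np.cos(t)-x*np.sin(t))]
    def res(q):
        r=[proj(c,X(q,x,z))[1]-v for x,z,v in ob]
        a=X(q,0,.04); w=max(proj(c,np.array(X(q,.0385*np.cos(t),.04))+[0,.0385*np.sin(t),0])[0] for t in np.linspace(1,2.2,40))-min(proj(c,np.array(X(q,.0385*np.cos(t),.04))-[0,.0385*np.sin(t),0])[0] for t in np.linspace(1,2.2,40))
        return np.array(r+[w-177.9])
    s=least_squares(res,[0,.216,0],x_scale=[.01,.01,.1]); print(s.x,res(s.x).round(1))
```

```text
[-0.007   0.2206  0.    ] [ 1.7 -2.5  0.5  0.2  0. ]
[-0.0075  0.2206  0.0095] [ 1.8 -2.4  0.   0.5 -0.1]
```

Call:
{"name": "arm_command", "arguments": {
  "plan": [
    {"dp": [4, 0, 15], "spin": 0.007},
    {"dp": [0, 0, 17], "spin": 0},
    {"dp": [0, 0, 12], "spin": 0},
    {"dp": [0, 0, 0], "spin": 0},
    {"dp": [0, 0, 0], "spin": 0}
  ]
}}

```text
clock: 9.5
position: [0.4189, 0.2198, 0.2869]
ee_rot: [0.143, 0.99, -0.0, -0.0]
ft_force: [0.3, 0.4, -1.6]
grip_width: 0.175
grasp_force: 62.7
```

Run:
```python
from h import *
st(); o=manip.get_obs(); R=Ro.from_quat(o["ee_rot"]); print(np.degrees(2*np.arctan2(o["ee_rot"][1],o["ee_rot"][0])))
c=cam("wrist"); im=viewer.camera("wrist")
p=[.4238,.2188,-.2865,0]
for r,a in [(.048,180),(.048,135),(.048,-90),(.048,90)]: print(a,proj(c,lidpt(p,r,a)))
z=.04+o["position"][2]-.2164
print("flange edge if centred", proj(c,np.append(p[:2],z)+.0385*R.apply([1,0,0])))
im=cv2.convertScaleAbs(im[140:390,190:450],alpha=2.2,beta=10)
cv2.imwrite("pics/z5.png",cv2.resize(im,None,fx=2.4,fy=2.4,interpolation=cv2.INTER_CUBIC))
```

```text
9.5 [0.4189 0.2198 0.2869] [[-0.959, 0.283, -0.0], [0.283, 0.959, -0.0], [0.0, -0.0, -1.0]] F [ 0.2714  0.3812 -1.5524] T [-0.0104  0.0284  0.0102] 0.17525893108537713 62.749478816986084 q [-0.7966  0.101   0.2286  2.0043 -0.0264  1.0393  0.7281]
163.5570445919733
180 [321.4837 187.8923]
135 [388.6865 215.5891]
-90 [231.0578 278.0221]
90 [411.9265 277.9289]
flange edge if centred [321.6579 229.8125]
```

View pics/z5.png

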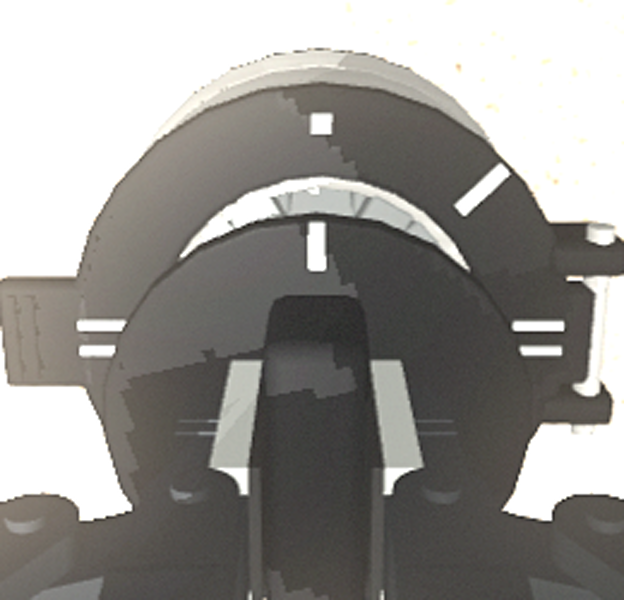

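Call:
{"name": "arm_command", "arguments": {
  "plan": [
    {"dp": [-1.5, 1, 5], "spin": 0},
    {"dp": [0, 0, 4], "spin": 0},
    {"dp": [0, 0, 3], "spin": 0},
    {"dp": [0, 0, 3], "spin": 0},
    {"dp": [0, 0, 0], "spin": 0}
  ]
}}

```text
clock: 10.05
position: [0.4202, 0.2206, 0.2712]
ee_rot: [0.142, 0.99, -0.0, -0.0]
ft_force: [-0.1, -0.1, -0.8]
grip_width: 0.177
grasp_force: 62.7
```

Call:
{"name": "arm_command", "arguments": {
  "plan": [
    {"dp": [0, 0, 3], "spin": 0},
    {"dp": [0, 0, 3], "spin": 0},
    {"dp": [0, 0, 3], "spin": 0},
    {"dp": [0, 0, 3], "spin": 0},
    {"dp": [0, 0, 0], "spin": 0}
  ]
}}

```text
clock: 10.55
position: [0.4202, 0.2206, 0.2592]
ee_rot: [0.142, 0.99, -0.0, -0.0]
ft_force: [-0.5, 0.3, -1.3]
grip_width: 0.17
grasp_force: 62.7
```

Call:
{"name": "arm_command", "arguments": {
  "plan": [
    {"dp": [0, 0, 3], "spin": 0},
    {"dp": [0, 0, 2], "spin": 0},
    {"dp": [0, 0, 1], "spin": 0},
    {"dp": [0, 0, 1], "spin": 0},
    {"dp": [0, 0, 0], "spin": 0}
  ]
}}

```text
clock: 11.05
position: [0.4203, 0.2207, 0.2526]
ee_rot: [0.142, 0.99, -0.0, -0.0]
ft_force: [-0.1, -0.5, -1.0]
grip_width: 0.17
grasp_force: 62.7
```

Call:
{"name": "arm_command", "arguments": {
  "plan": [
    {"dp": [0, 0, 1], "spin": 0},
    {"dp": [0, 0, 1], "spin": 0},
    {"dp": [0, 0, 0], "spin": 0}
  ]
}}

```text
clock: 11.35
position: [0.4205, 0.2209, 0.2513]
ee_rot: [0.142, 0.99, 0.0, 0.0]
ft_force: [-2.5, -1.3, 6.3]
grip_width: 0.174
grasp_force: 63.7
```

Call:
{"name": "arm_command", "arguments": {
  "plan": [
    {"dp": [0, 0.4, 0], "spin": 0.1},
    {"dp": [0, 0.4, 0], "spin": 0.1},
    {"dp": [0, 0.4, 0], "spin": 0.1},
    {"dp": [0, 0.4, 0], "spin": 0.1},
    {"dp": [0, 0, 0], "spin": 0}
  ],
  "newtons": 80
}}

```text
clock: 11.85
position: [0.4215, 0.2223, 0.2514]
ee_rot: [0.337, 0.942, 0.001, 0.001]
ft_force: [0.4, -1.0, 5.8]
grip_width: 0.17
grasp_force: 80.6
```

Run:
```python
from h import *
st(); o=manip.get_obs(); print(np.degrees(2*np.arctan2(o["ee_rot"][1],o["ee_rot"][0])))
```

```text
11.85 [0.4215 0.2223 0.2514] [[-0.773, 0.635, 0.002], [0.635, 0.773, 0.001], [-0.001, 0.002, -1.0]] F [ 0.3916 -0.9763  5.8421] T [-0.1954 -0.262   0.0777] 0.16953610778274797 80.59054255485535 q [-0.8255  0.1574  0.2627  2.0303 -0.0497  0.9579  0.3461]
140.61655905410606
```

Call:
{"name": "arm_command", "arguments": {
  "plan": [
    {"dp": [0, 0.4, 0], "spin": 0.096},
    {"dp": [0, 0.4, 0], "spin": 0.096},
    {"dp": [0, 0.4, 0], "spin": 0.096},
    {"dp": [0, 0.4, 0], "spin": 0.094},
    {"dp": [0, 0, 0], "spin": 0}
  ]
}}

```text
clock: 12.35
position: [0.4227, 0.2234, 0.2514]
ee_rot: [0.509, 0.861, 0.001, 0.0]
ft_force: [0.4, -0.8, 6.4]
grip_width: 0.166
grasp_force: 80.9
```

Call:
{"name": "arm_command", "arguments": {
  "plan": [
    {"dp": [0, 0, 0], "spin": 0},
    {"dp": [0, 0, 0], "spin": 0},
    {"dp": [0, 0, 0], "spin": 0}
  ]
}}

```text
clock: 12.65
position: [0.4227, 0.2233, 0.2514]
ee_rot: [0.507, 0.862, 0.001, 0.0]
ft_force: [1.7, -1.1, 6.3]
grip_width: 0.17
grasp_force: 80.9
```

Run:
```python
from h import *
st(); o=manip.get_obs(); print(np.degrees(2*np.arctan2(o["ee_rot"][1],o["ee_rot"][0])))
im=viewer.camera("wrist")
im=cv2.convertScaleAbs(im[140:390,190:450],alpha=2.2,beta=10)
cv2.imwrite("pics/z6.png",cv2.resize(im,None,fx=2.4,fy=2.4,interpolation=cv2.INTER_CUBIC))
```

```text
12.65 [0.4227 0.2233 0.2514] [[-0.485, 0.874, 0.001], [0.874, 0.485, 0.001], [0.0, 0.002, -1.0]] F [ 1.7068 -1.1316  6.2672] T [-0.2973 -0.1361  0.0751] 0.1695691769057576 80.88409781455994 q [-0.8569  0.1609  0.2967  2.0283 -0.0572  0.9584 -0.0246]
119.01634800888381
```

View pics/z6.png

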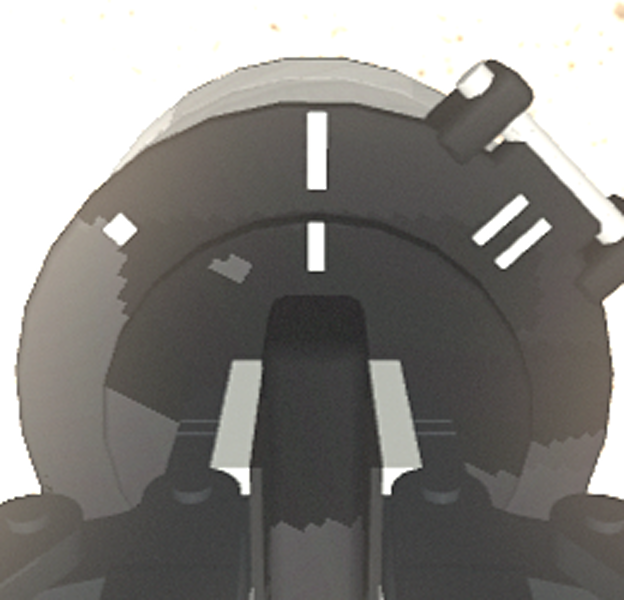

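```bash
python3 -c "
from h import *
print(manip.hand_in())"
```

```text
the job is handed in; nothing more can be done
None
```

The lid is closed and the cap is fully seated with its lugs in the notches. It is twisted about 45° clockwise, so the bar lines up with the single-bar mark, and it is still gripped there; handed in at about 12.7 s.

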